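# Rock the angle gauge on the cast glass block to the mark

### The arm

A 6-joint arm with a two-finger parallel gripper is mounted at the origin on the work surface. World frame = base frame: x ahead of the robot, y to its left, z up, the work surface at z = 0. Lengths are in m, angles in rad, forces in N, time in s.
With the tool pointing down it reaches from about 0.4 to 0.925 m from the base axis. Payload 3.4 kg.
Tool frame: the origin (TCP) lies midway between the tips of the shut fingers; the grasp point (between the pads) lies 19 mm behind it; z points along the fingers, y is the line along which they close (so a half turn about z gives the same grasp; the last joint's range is limited). The gripper opens to 85 mm and grips with 20 to 120 N. Pads are 22 mm wide; open, the fingers measure 114 mm over their backs; the gripper's body (76 mm by 85 mm) begins 54 mm behind the grasp point. The pads swing forward as they close: fully open they stand 13 mm farther back than shut.
Start: joints at [1.131, 0.307, 1.506, -0, 1.328, -0.073], TCP at [0.206, 0.537, 0.231] pointing down, gripper open.
Joint ranges: [-3.12, 3.12], [-1.05, 2.28], [0.14, 2.33], [-1.42, 4.57], [0.1, 2.73], [-2.68, 2.68]. Speed limits (rad/s): [2.57, 2.57, 3.14, 3.14, 3.14, 3.14].

### API

Orientations are given as a unit quaternion [w, x, y, z].
In Python, from cell import read_state, snapshot, close_job gives the robot as it stands.
- The arm moves only by the tool send_rows, never from a script. Its argument "commands" is one flat list of numbers, 5 for each row, row after row: the shift along the world's x, y, z in m, then the turn about the world's z in degrees, then the opening, from -1 (shut) to 1 (fully open). A call has 1 to 12 rows; each row is the pose to reach, as a shift and turn from the pose commanded when the call began; what a row does not reach only later rows make up. A row lasts 1/10 s, in which the tool goes at most 50 mm and 8.59 degrees, less where a joint would pass 70% of its speed; a pose out of reach is approached as far as the arm can. A call with a gripper value outside its range is refused whole. The fingers move at their own pace and stop on an object; "grip_force" is the grip in N (left out, the last holds). Time passes only in rows, so rows that repeat a pose let the fingers close. It gives the time, the measured TCP pose, the force, the opening and the grip force at its end, in the units of the state.
- read_state(): the state, without advancing time (a new reading comes with each control period).
- snapshot(name): name is "scene" or "top" or "wrist"; returns a dict with "pixels" (384x512x3 uint8, red, green, blue), "z_map" (384x512 float32, m along the optical axis (not along the pixel's ray), 0 where there is no reading), "fx", "fy", "cx", "cy" (pixels), "world_from_camera" (4x4, takes a point from camera to world coordinates). Camera axes: x right, y down, z forward; pixel columns grow to the right and rows downward; lengths in m; the calibration is good to about 2 mm. The wrist camera is an equidistant fisheye: a pixel r from the principal point sees the ray r / f radians off the axis. A picture is of the moment at which its call begins.
- close_job(): hands the job in; it is judged then, once.
The state is a dict: "t": time; "joints": joint angles; "joint_vel": joint speeds; "joint_efforts": joint torques, N m; "tcp_pos": TCP position; "eef_rot": TCP orientation; "ft_force": force on the tool from outside, world axes, zero at the start; "torque": the same for the moment, N m; "grip_width": finger opening in m; "grasp_force": force on a finger pad.
Only numpy, scipy, OpenCV 4.12 (cv2) and the standard library are available. Lean on these libraries where they do the work, as an engineer would, in place of code of your own. Each camera call takes 0.05 s, during which the arm holds its last target. There are 200 camera calls.

### The job

Pull the red angle gauge straight up out of the grips of its charging dock, carry it to the lumpy green glass block and stand its foot upright on the block's rounded crown, the middle of the foot over the crown. Then, keeping the foot lightly on the crown and the dial in its upright plane, rock the gauge sideways until its swinging pointer settles on the middle of the bright green mark on the dial, so that the cutting angle can be traced. Finish while holding it there: still gripped, still resting lightly on the glass, pointer still on the mark, and the glassware and other things on the table left alone.

Things in the scene. Friction and masses are not known exactly. Their poses are not given: they have to be found in the camera images.
- gauge: Loose angle gauge, 0.26 to 0.4 kg: white disc dial in a red frame 106 mm wide (y), 14 mm thick (x), on an aluminium foot 90 (y) x 24 (x) x 22 mm, black rubber grip bar on top, 170 mm high in all. Origin: centre of the foot's flat underside; x = dial normal, y along the foot, z up. Starts upright in the dock, x pointing away from the robot within 0.35 rad. Both dial faces show pointer and mark.
- gauge_grip (a point): Centre of the gauge's rubber grip bar, 152 mm above the underside of the foot. The bar is 20 mm thick along gauge x (the way to pinch it from above), 56 mm long along y and 36 mm high (134 to 170 mm above the underside).
- gauge_foot (a point): Centre of the flat underside of the gauge's foot (the gauge's origin).
- pointer (a joint): Angle of the black swinging pointer, rad about gauge +x, 0 when along the gauge's -z. A lightly damped pendulum that hangs plumb and settles in about a second: with the gauge rolled by A about its own +x from upright it reads -A. Pivot 84 mm above the foot's underside, tip 37 mm from the pivot.
- mark (a joint): Angle of the green mark on the dial, same zero and sense as the pointer; preset between -0.36 and -0.18 rad, stays put. To bring the pointer onto it, roll the gauge about its +x by minus this value: its top leans to its own -y (the robot's right). The mark is a tab 7 mm wide, 13 mm long, centred 37.5 mm from the pivot.
- pointer_tip (a point): Tip of the pointer.
- mark_tab (a point): Centre of the green mark tab.
- dock: Black charging dock fixed to the table, 54 (x) x 128 (y) x 33 mm, origin at the centre of its underside, slot along y. The gauge's foot stands 21 mm deep in the slot (floor 12 mm above the table; play 1.5 mm each side in x, 3 mm in y). A sprung ball at each end of the slot sits in a groove of the foot and lets go at roughly 5 to 10 N of upward pull.
- pad: Grey springy pad fixed to the table, 100 x 140 x 12 mm, carrying the glass block. Origin at the centre of its underside; x along the block's crown, y across it.
- glass_block: Green cast glass block, 70 (x) x 110 (y) mm, on the pad, top uneven: central rounded crown along x (radius 12 mm, top 70 mm above the table), lower lumps either side (49 and 46 mm), rest 40 mm high. It yields only straight down: starts at 1 N, then 0.9 N per mm, up to 9 mm. A centred foot clears the lumps at all tilts needed.
- block_crown (a point): Middle of the top of the block's crown, where the gauge's foot is to rest.
- tumbler_blue: Blue glass tumbler, 54 mm wide, 85 mm high, origin under its centre. Leave alone.
- tumbler_violet: Violet glass tumbler, 56 mm wide, 90 mm high, origin under its centre. Leave alone.
- tumbler_amber: Amber glass tumbler, 50 mm wide, 80 mm high, origin under its centre. Leave alone.
- coffee_mug: White mug, 80 mm wide, 85 mm high, origin under its centre. Leave alone.
- phone: Black phone lying flat, 75 x 150 x 9 mm. Leave alone.
- jam_jar: Amber jar with red lid, 70 mm wide, 90 mm high. Leave alone.
Not all that is in view belongs to the job. Leave any blue or yellow look-alike of the pad alone. There is more than one size of the gauge; the job needs the middle-sized.

How it is judged:
On the way, in this order (a step that is already met when the one before it is completed fails the run):
1. the gauge has been pulled up clear of the dock (z of gauge in the frame of dock above 0.045 m and contact force between the fingers and gauge above 1 N and contact force between gauge and dock below 0.1 N), for 0.2 s.
2. the gauge stands upright (within 0.10 rad) with the middle of its foot on the crown (within 25 mm) and touches it (contact force between gauge and glass_block above 0.4 N and angle between gauge's own z axis and vertical below 0.1 rad and horizontal distance between gauge_foot and block_crown below 0.025 m), for 0.2 s.
At the end, for the whole second after the job is handed in: Gauge still gripped and still; foot on the crown with 0.4 to 20 N, its middle within 30 mm of the crown's middle sideways and over 50 mm up; dial plane upright within 0.17 rad; pointer at rest (under 0.3 rad/s) within 0.085 rad of the mark's middle (angle between the z axis of pointer_tip and the z axis of mark_tab, either way round below 0.085 rad and velocity of joint pointer between -0.3 and 0.3 rad/s and contact force between the fingers and gauge above 1 N and contact force between gauge and glass_block between 0.4 and 20 N and horizontal distance between gauge_foot and block_crown below 0.03 m and height (world z) of gauge_foot above 0.05 m and angle between gauge's own x axis and vertical between 1.4 and 1.74 rad and linear speed of gauge below 0.02 m/s); the arm keeps its last pose, push and grip.
It fails at once if the gauge is pressed on the glass block harder than 25 N (contact force between gauge and glass_block above 25 N).
It fails at once if glassware, mug, phone or jar moved by more than 20 mm (distance of any of tumbler_blue, tumbler_violet, tumbler_amber, coffee_mug, phone, jam_jar from where it was at the start of the episode above 0.02 m).
It also fails if it takes over 43 s, if anything falls off the work surface, if the arm or the gripper's body presses on something with over 40 N, if the wrist force passes 120 N, or if a joint passes its speed limit or range.

## Working session

There is one attempt and no reset: what is moved stays moved. The work goes in short steps, Python scripts to look and compute and a tool call to move; the robot and the scene stay as the last step left them, time stands still between calls to the robot, and variables do not carry over. Pictures are saved under pics/ and viewed, at most 10 in all, crops included, and the job is handed in when it is done.

Besides the shell and the picture viewer there is one more tool, called after "Request:" by a JSON object that holds its "name" and its "arguments", one argument or row to a line. send_rows: Moves the arm, as the interface text tells. Its arguments: {"type":"object","properties":{"commands":{"type":"array"},"grip_force":{"type":"number"}},"required":["commands"]}

```bash
mkdir -p pics; cat > h.py <<'E'
import numpy as np, cv2
from cell import read_state, snapshot
def P(s,u,v,z=None):
    d=s["z_map"][int(v),int(u)] if z is None else z
    c=np.array([(u-s["cx"])/s["fx"]*d,(v-s["cy"])/s["fy"]*d,d,1.])
    return (s["world_from_camera"]@c)[:3]
def cloud(s):
    H,W=s["z_map"].shape; v,u=np.mgrid[:H,:W]; d=s["z_map"]
    c=np.stack([(u-s["cx"])/s["fx"]*d,(v-s["cy"])/s["fy"]*d,d,np.ones_like(d)],-1)
    return (c@s["world_from_camera"].T)[...,:3]
def save(n,im): cv2.imwrite(f"pics/{n}.png",cv2.cvtColor(im,cv2.COLOR_RGB2BGR))
E
python3 - <<'E'
from h import *
a=snapshot("scene");b=snapshot("top")
import pickle;pickle.dump((a,b),open("s0.pkl","wb"))
save("scene0",cv2.resize(a["pixels"],(800,600)));save("top0",cv2.resize(b["pixels"],(800,600)))
print(b["world_from_camera"].round(3),a["world_from_camera"].round(3),read_state())
E
```

```text
[[-0.024 -0.983  0.185  0.276]
 [-1.     0.027  0.014 -0.027]
 [-0.018 -0.184 -0.983  1.328]
 [ 0.     0.     0.     1.   ]] [[ 0.655  0.548 -0.52   1.068]
 [ 0.755 -0.457  0.47  -0.501]
 [ 0.021 -0.701 -0.713  0.869]
 [ 0.     0.     0.     1.   ]] {'t': 0.1, 'joints': array([ 1.13050932e+00,  3.07517586e-01,  1.50754154e+00, -8.79272631e-07,
        1.32839527e+00, -7.34824963e-02]), 'joint_vel': array([-3.07072714e-04,  5.64196118e-05, -3.08168950e-03,  1.04972279e-03,
        4.05973857e-04,  5.50921002e-04]), 'joint_efforts': array([-8.88425325e-05, -4.58527172e+01, -2.52607566e+01, -1.29948667e-04,
        5.58981352e-03, -1.60121925e-05]), 'tcp_pos': array([0.20596239, 0.53617969, 0.2304625 ]), 'eef_rot': array([-2.36092547e-04,  1.82375634e-01,  9.83228489e-01, -9.00433900e-04]), 'ft_force': array([-0.83933122,  0.10244898, -0.92137371]), 'torque': array([ 0.00088888, -0.01421096, -0.01783285]), 'grasp_force': 0.0, 'grip_width': 0.08540513984465296}
```

View pics/scene0.png

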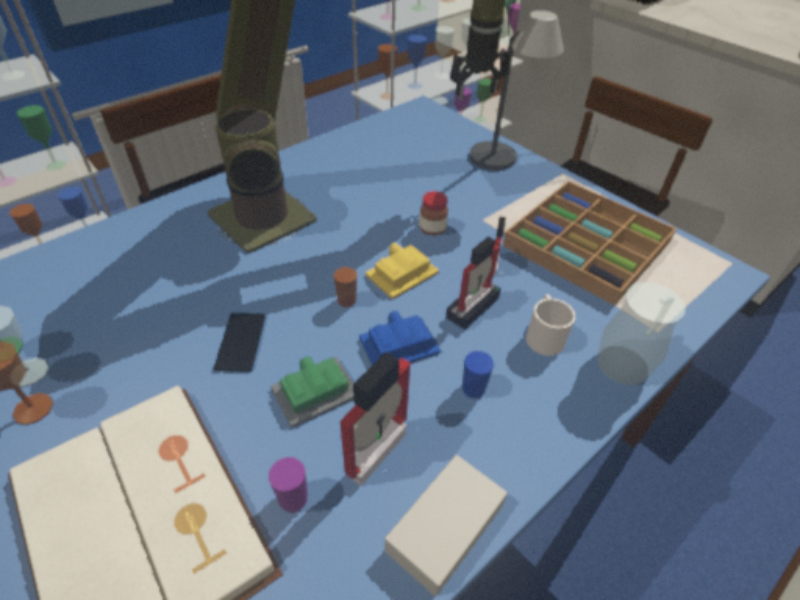

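View pics/top0.png

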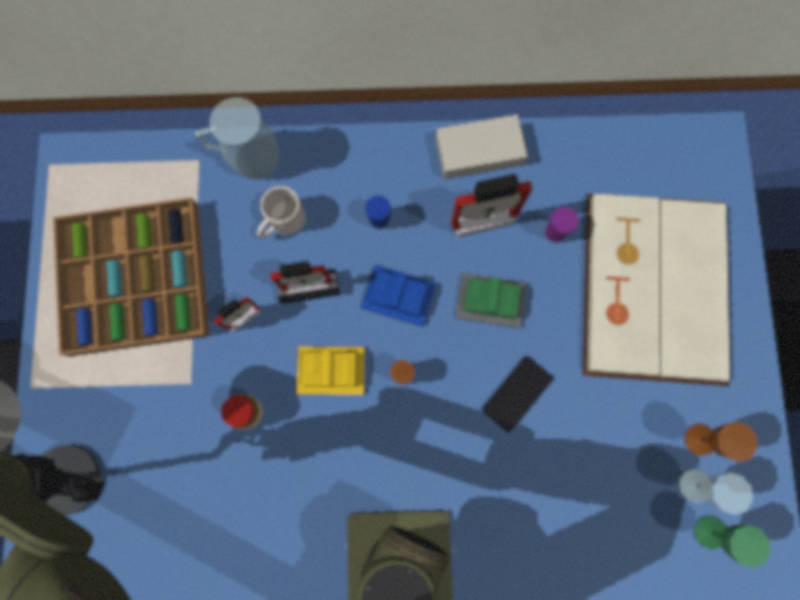

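```bash
python3 - <<'E'
from h import *
import pickle;a,b=pickle.load(open("s0.pkl","rb"))
def ms(n,Q):
    if len(Q)<5: print(n,len(Q));return
    r=cv2.minAreaRect(Q[:,:2].astype(np.float32)*1000)
    print(n,len(Q),'med',np.median(Q,0).round(4),'rect',np.round(r[0],1),np.round(r[1],1),round(r[2],1))
ca,cb=cloud(a),cloud(b)
print(P(b,305*.64,270*.64),P(b,490*.64,300*.64))
for n,c,s in(("a",ca,a),("b",cb,b)):
    Q=c.reshape(-1,3);px=s["pixels"].reshape(-1,3).astype(int)
    g=(abs(Q[:,0]-.53)<.09)&(abs(Q[:,1]-.16)<.1)
    print(n,np.histogram(Q[g,2],bins=np.arange(0,.22,.01))[0])
    ms("bar top",Q[g&(Q[:,2]>.174)&(Q[:,2]<.195)])
    ms("dock top",Q[g&(abs(Q[:,2]-.033)<.004)])
    k=(px[:,1]>px[:,0]+25)&(px[:,1]>px[:,2]+15)&(abs(Q[:,1]+.15)<.1)&(abs(Q[:,0]-.5)<.12)
    ms("green",Q[k]); ms("crown",Q[k&(Q[:,2]>.066)]); ms("crown60",Q[k&(Q[:,2]>.058)]); ms("block40",Q[k&(Q[:,2]>.032)])
    g=(abs(Q[:,0]-.5)<.08)&(abs(Q[:,1]+.16)<.09)
    ms("pad",Q[g&(abs(Q[:,2]-.012)<.004)])
def crop(s,u,v,w,n):
    save(n,cv2.resize(s["pixels"][v-w*3//4:v+w*3//4,u-w:u+w],(400,300),interpolation=cv2.INTER_CUBIC))
    return cv2.resize(s["pixels"][v-w*3//4:v+w*3//4,u-w:u+w],(400,300),interpolation=cv2.INTER_CUBIC)
A=crop(a,305,180,48,"c1");B=crop(b,195,180,48,"c2");C=crop(a,200,245,48,"c3");D=crop(b,314,192,48,"c4")
save("crops",np.vstack([np.hstack([A,B]),np.hstack([C,D])]))
E
```

```text
[0.56340667 0.15904698 0.18001434] [ 0.51818021 -0.19936645  0.06819405]
a [504  80  83 296  19  28  41  40  41  47  53  40  49  23  58  30  36  51
  53   0   0]
bar top 91 med [0.5728 0.1747 0.1803] rect [571.2 178.7] [20.4 55.7] 6.0
dock top 303 med [0.58   0.169  0.0323] rect [572.9 179.4] [ 54.1 130.2] 5.7
green 694 med [ 0.5375 -0.2113  0.0433] rect [ 534.3 -201.6] [110.9  71.2] 79.1
crown 108 med [ 0.534  -0.2088  0.0684] rect [ 532.4 -209.6] [18.2 70.7] 79.5
crown60 176 med [ 0.5361 -0.2112  0.0667] rect [ 532.7 -209.2] [23.3 71.2] 78.3
block40 691 med [ 0.5376 -0.2113  0.0434] rect [ 533.5 -205.5] [102.9  71.2] 79.2
pad 241 med [ 0.5664 -0.1839  0.0112] rect [ 541.7 -158.9] [ 69.8 191.1] 17.6
b [1079   42   78  307   21   14   23   23   27   27   35   29   10    3
   65   26   19   46   93    0    0]
bar top 132 med [0.5675 0.1797 0.1813] rect [568.6 180.3] [21.1 54.7] 8.2
dock top 304 med [0.5568 0.1732 0.0333] rect [566.9 180.9] [ 54.1 127.8] 8.6
green 663 med [ 0.5277 -0.2001  0.0434] rect [ 534.2 -204.1] [102.1  78.8] 80.4
crown 112 med [ 0.5274 -0.2074  0.0687] rect [ 528.9 -206.6] [21.1 68.9] 78.9
crown60 160 med [ 0.5276 -0.2065  0.0679] rect [ 529.1 -207.1] [23.8 69.8] 79.3
block40 652 med [ 0.5275 -0.2002  0.0436] rect [ 530.  -203.7] [102.2  70.5] 79.8
pad 342 med [ 0.5136 -0.1527  0.0119] rect [ 510.3 -160. ] [138.  176.1] 1.2
```

View pics/crops.png

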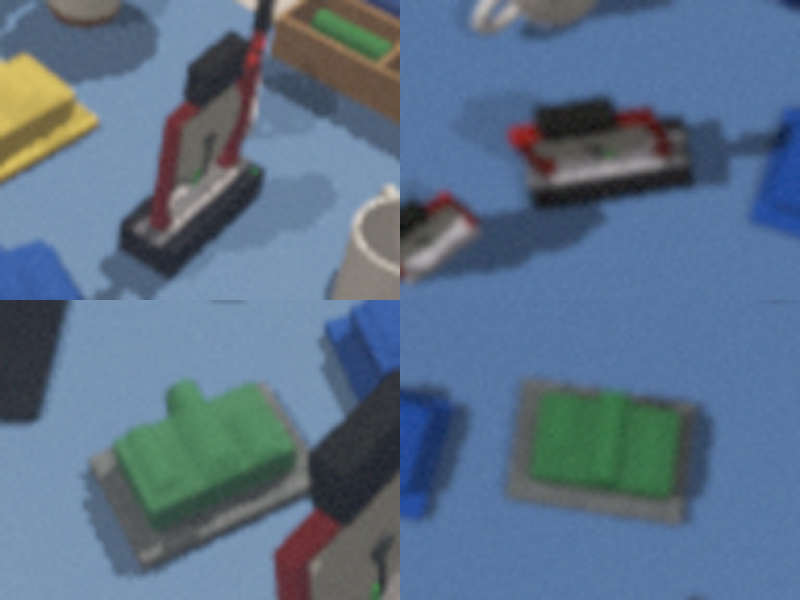

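```bash
python3 - <<'E'
from h import *
import pickle;a,b=pickle.load(open("s0.pkl","rb"))
for n,s,pts in(("a",a,[(495,155),(508,95),(545,25),(541,45),(485,40)]),("b",b,[(70,480),(90,500),(62,462),(235,120)])):
    for u,v in pts: print(n,u,v,P(s,u*.64,v*.64).round(3))
c=cloud(a).reshape(-1,3); Q=c[(c[:,2]>.11)&(c[:,2]<.7)&(c[:,0]>.1)&(c[:,0]<1)&(abs(c[:,1])<.8)]
h,xe,ye=np.histogram2d(Q[:,0],Q[:,1],bins=[np.arange(.1,1,.05),np.arange(-.8,.85,.1)])
for i in range(len(xe)-1): print(round(xe[i],2),h[i].astype(int))
E
```

```text
a 495 155 [0.192 0.675 0.014]
a 508 95 [-0.477  1.596 -0.323]
a 545 25 [0.322 0.601 0.429]
a 541 45 [0.333 0.586 0.392]
a 485 40 [0.233 0.51  0.391]
b 70 480 [0.202 0.501 0.323]
b 90 500 [0.17  0.473 0.313]
b 62 462 [0.215 0.681 0.017]
b 235 120 [0.874 0.3   0.174]
0.1 [ 0  0 56  0  0  0  0  3 39  0  0  0  0  0  0  0]
0.15 [  0   3 185   0   0   0   0   0   0   0   0   0 203  81 172   0]
0.2 [  0  46 101   0   0   0   0   0   0   0   0   0 119 945  10   0]
0.25 [  0 156  34   0   0   0   0   0   0   0   0   0   0 145  32   0]
0.3 [  0   0   0   0   0   0   0   0   0   0   0   0   0 328 165   0]
0.35 [ 0  0  0  0  0  0  0  0  0  0  0  0  0 12 55  0]
0.4 [0 0 0 0 0 0 0 0 0 0 0 0 0 0 0 0]
0.45 [0 0 0 0 0 0 0 0 0 0 0 8 0 0 0 0]
0.5 [ 0  0  0  0  0  0  0  0  0  0  7 40  0  0  0  0]
0.55 [  0   0   0   0   0   0   0   0   0 278  62   0   0   0   0   0]
0.6 [0 0 0 0 0 0 0 0 0 0 0 0 0 0 0 0]
0.65 [  0   0   0   0   0  44 287   0   0   0   0   0   0   0   0   0]
0.7 [  0   0   0   0   0 827 300   0   0   0   0   0   0   0   0   0]
0.75 [0 0 0 0 0 0 0 0 0 0 0 0 0 0 0 0]
0.8 [  0   0   0   0   0   0   0   0   0   0 209  84   0   0   0   0]
0.85 [  0   0   0   0   0   0   0   0   0   0 592 216   0   0   0   0]
0.9 [  0   0   0   0   0   0   0   0   0   0 258  69   0   0   0   0]
```

Request:
{"name": "send_rows", "arguments": {
  "commands": [0.01,-0.04,0.01,-6,1,0.02,-0.08,0.02,-12,1,0.035,-0.12,0.03,-18,1,0.065,-0.155,0.03,-24,1,0.1,-0.19,0.03,-30,1,0.135,-0.225,0.03,-36,1,0.17,-0.255,0.03,-42,1,0.21,-0.28,0.03,-48,1,0.25,-0.305,0.03,-54,1,0.29,-0.325,0.03,-60,1,0.33,-0.342,0.03,-62,1,0.364,-0.357,0.03,-62,1],
  "grip_force": 60
}}

```text
t: 1.3
tcp_pos: [0.572, 0.1782, 0.2607]
eef_rot: [-0.0, 0.663, 0.748, -0.0]
ft_force: [-0.7, 1.1, 0.2]
grip_width: 0.0855
grasp_force: 0.0
```

```bash
python3 - <<'E'
from h import *
s=snapshot("wrist");save("w1",cv2.resize(s["pixels"],(800,600)));r=read_state()
print(r["t"],r["tcp_pos"],r["eef_rot"],r["ft_force"])
import pickle;pickle.dump(s,open("w1.pkl","wb"));print(s["fx"],s["cx"],s["cy"],s["world_from_camera"].round(3))
E
```

```text
1.35 [0.57797909 0.1759129  0.26038642] [0.0028252  0.66396211 0.74776035 0.00089312] [ 5.36244842 -0.08375887  0.7843118 ]
297.3186396354542 252.0943309813688 189.98853929042247 [[ 0.993  0.115  0.031  0.563]
 [ 0.12  -0.956 -0.266  0.245]
 [-0.001  0.268 -0.963  0.404]
 [ 0.     0.     0.     1.   ]]
```

View pics/w1.png

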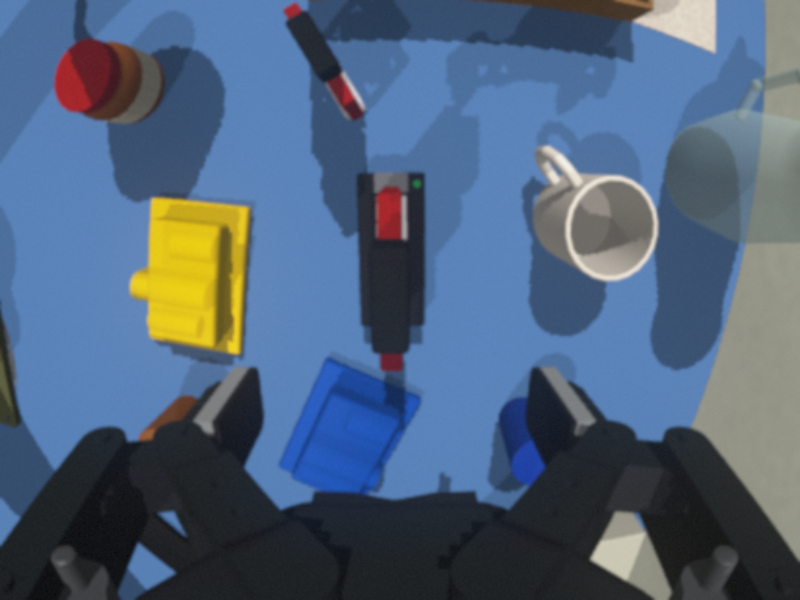

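```bash
cat >> h.py <<'E'
def wcloud(s):
    H,W=s["z_map"].shape; v,u=np.mgrid[:H,:W]; d=s["z_map"]
    x=(u-s["cx"])/s["fx"];y=(v-s["cy"])/s["fy"];r=np.hypot(x,y)+1e-9;k=np.tan(r)/r
    c=np.stack([x*k*d,y*k*d,d,np.ones_like(d)],-1)
    return (c@s["world_from_camera"].T)[...,:3]
def rect(n,Q):
    r=cv2.minAreaRect(Q[:,:2].astype(np.float32)*1000);print(n,len(Q),'med',np.median(Q,0).round(4),'rect',np.round(r[0],1),np.round(r[1],1),round(r[2],1))
E
python3 - <<'E'
from h import *
s=snapshot("wrist");r=read_state();print(r["t"],r["tcp_pos"],r["eef_rot"],r["ft_force"])
Q=wcloud(s).reshape(-1,3);g=(abs(Q[:,0]-.57)<.08)&(abs(Q[:,1]-.18)<.1)
rect("bar",Q[g&(Q[:,2]>.174)&(Q[:,2]<.19)]);rect("dock",Q[g&(abs(Q[:,2]-.033)<.004)])
E
```

```text
1.4 [0.57473694 0.17731786 0.26016396] [1.05979822e-03 6.64166389e-01 7.47584011e-01 1.75007384e-04] [ 0.35713768 -0.03191666 -0.67067124]
bar 1767 med [0.5685 0.1825 0.1825] rect [568.3 180.2] [20.  55.2] 6.9
dock 2067 med [0.5767 0.2004 0.0337] rect [568.3 180. ] [ 53.9 127.2] 8.0
```

Request:
{"name": "send_rows", "arguments": {
  "commands": [-0.002,0,-0.03,0,1,-0.002,0,-0.06,0,1,-0.002,0,-0.085,0,1,-0.002,0,-0.105,0,1,-0.002,0,-0.115,0,1,-0.002,0,-0.115,0,1,-0.002,0,-0.115,0,0,-0.002,0,-0.115,0,-1,-0.002,0,-0.115,0,-1,-0.002,0,-0.115,0,-1,-0.002,0,-0.115,0,-1,-0.002,0,-0.115,0,-1],
  "grip_force": 60
}}

```text
t: 2.6
tcp_pos: [0.569, 0.1799, 0.1472]
eef_rot: [0.001, 0.663, 0.749, 0.001]
ft_force: [-0.6, -0.3, 3.8]
grip_width: 0.0194
grasp_force: 59.6
```

Request:
{"name": "send_rows", "arguments": {
  "commands": [0,0,0.006,0,-1,0,0,0.012,0,-1,0,0,0.02,0,-1,0,0,0.03,0,-1,0,0,0.042,0,-1,0,0,0.056,0,-1,0,0,0.07,0,-1,0,0,0.085,0,-1,0,0,0.1,0,-1,0,0,0.115,0,-1,0,0,0.125,0,-1,0,0,0.13,0,-1]
}}

```text
t: 3.8
tcp_pos: [0.5686, 0.1798, 0.2781]
eef_rot: [0.001, 0.663, 0.749, 0.001]
ft_force: [0.8, -0.2, -3.3]
grip_width: 0.0192
grasp_force: 60.0
```

```bash
python3 - <<'E'
from h import *
a=snapshot("scene");r=read_state();print(r["tcp_pos"],r["ft_force"],r["torque"],r["grip_width"])
Q=cloud(a).reshape(-1,3);g=(abs(Q[:,0]-.57)<.08)&(abs(Q[:,1]-.18)<.1)&(Q[:,2]>.1)
print(Q[g,2].min(), np.sort(Q[g,2])[:30:5])
save("s2",cv2.resize(a["pixels"][70:250,200:440],(800,600)))
E
```

```text
[0.5686938  0.17989581 0.27825881] [-0.05256806  0.06189675 -2.7810577 ] [ 0.02668299 -0.03512753  0.01330425] 0.019095568815405785
0.14166651237033756 [0.14166651 0.14304111 0.14406944 0.1454923  0.14642582 0.14721097]
```

View pics/s2.png

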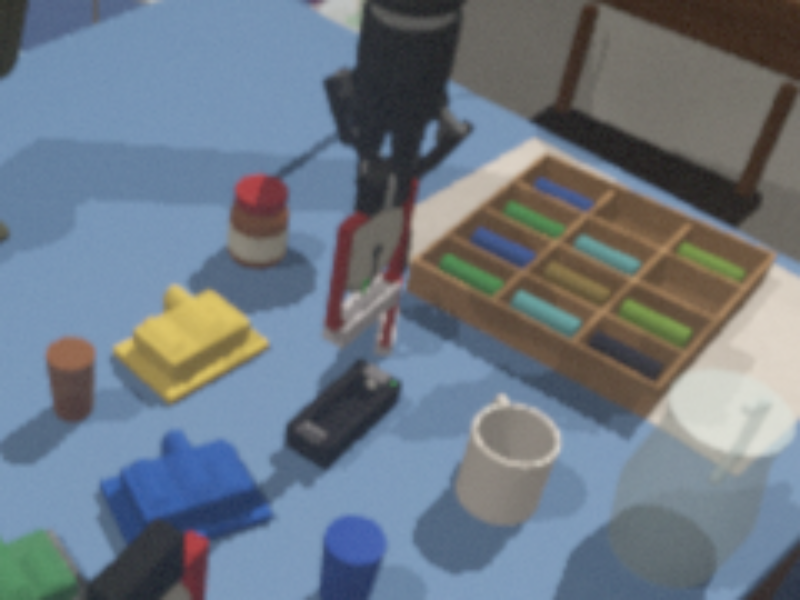

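Request:
{"name": "send_rows", "arguments": {
  "commands": [-0.002,-0.02,0,-1,-1,-0.006,-0.06,0,-3,-1,-0.01,-0.105,0,-5,-1,-0.014,-0.15,0,-7,-1,-0.019,-0.195,0,-9,-1,-0.023,-0.24,0,-11,-1,-0.028,-0.285,0,-13,-1,-0.032,-0.325,0,-15,-1,-0.035,-0.355,0,-17,-1,-0.037,-0.378,0,-18,-1,-0.0375,-0.388,0,-18,-1,-0.0375,-0.388,0,-18,-1]
}}

```text
t: 5.05
tcp_pos: [0.5304, -0.2091, 0.2757]
eef_rot: [-0.001, 0.772, 0.635, -0.0]
ft_force: [-0.8, -0.6, -3.6]
grip_width: 0.0195
grasp_force: 60.0
```

```bash
python3 - <<'E'
from h import *
w=snapshot("wrist");a=snapshot("scene");b=snapshot("top");r=read_state();print(r["tcp_pos"],r["eef_rot"],r["ft_force"])
im=np.hstack([cv2.resize(w["pixels"],(400,300)),cv2.resize(a["pixels"][150:300,120:320],(400,300))])
save("s3",np.vstack([im,np.hstack([cv2.resize(b["pixels"][120:240,230:390],(400,300)),cv2.resize(a["pixels"],(400,300))])]))
for n,c in (("w",wcloud(w)),("a",cloud(a)),("b",cloud(b))):
    s={"w":w,"a":a,"b":b}[n];Q=c.reshape(-1,3);px=s["pixels"].reshape(-1,3).astype(int)
    k=(px[:,1]>px[:,0]+25)&(px[:,1]>px[:,2]+15)&(abs(Q[:,1]+.2)<.09)&(abs(Q[:,0]-.53)<.09)
    for lo in(.066,.035):
        if (k&(Q[:,2]>lo)&(Q[:,2]<.08)).sum()>5: rect(n+str(lo),Q[k&(Q[:,2]>lo)&(Q[:,2]<.08)])
    m=(abs(Q[:,1]+.2)<.08)&(abs(Q[:,0]-.53)<.08)&(Q[:,2]>.13)&(Q[:,2]<.165)
    if m.sum()>5: rect(n+"foot",Q[m])
E
```

```text
[ 0.5306271  -0.20687873  0.27603469] [-6.87226341e-04  7.71360141e-01  6.36398486e-01  1.66541354e-04] [ 0.17000374  1.01032096 -2.96614468]
w0.066 449 med [ 0.5122 -0.2089  0.0697] rect [ 528.6 -209.4] [20.  68.8] 79.9
w0.035 2208 med [ 0.5381 -0.1951  0.0414] rect [ 529.1 -208.2] [108.1  69.3] 79.5
wfoot 26 med [ 0.5478 -0.1667  0.1628] rect [ 537.8 -166.7] [ 4.9 22.5] 77.3
a0.066 115 med [ 0.5332 -0.2098  0.0683] rect [ 531.2 -209.5] [19.2 69.2] 81.8
a0.035 803 med [ 0.5369 -0.2164  0.0423] rect [ 532.1 -209. ] [109.5  70.7] 79.2
afoot 406 med [ 0.5379 -0.209   0.1606] rect [ 533.  -205.7] [99.5 26.8] 79.1
b0.066 66 med [ 0.5146 -0.2039  0.0689] rect [ 514.9 -203.7] [19.4 39.5] 86.5
b0.035 368 med [ 0.5142 -0.2118  0.044 ] rect [ 515.6 -214.5] [89.4 46.5] 78.5
bfoot 80 med [ 0.5246 -0.1931  0.1611] rect [ 527.9 -195.1] [46.4 16.5] 79.2
```

View pics/s3.png

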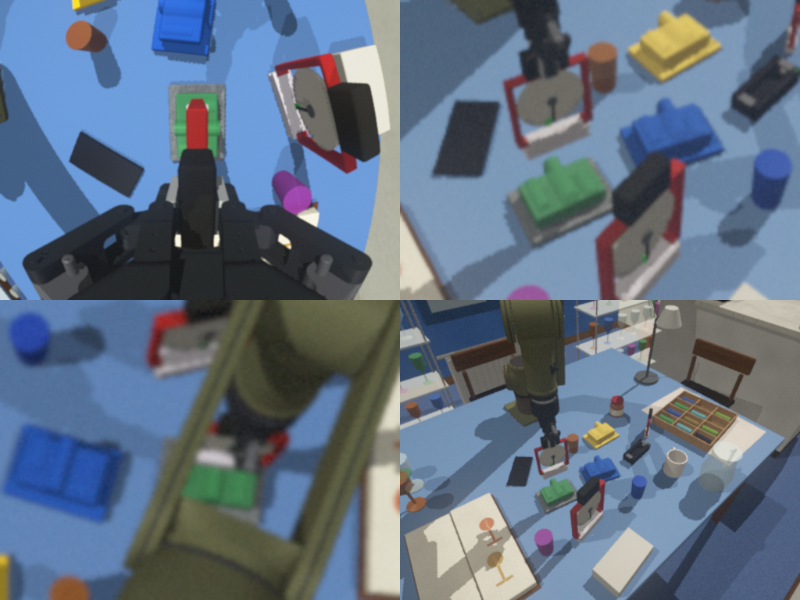

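```bash
cat >> h.py <<'E'
def dial(s,foot,roll,yaw=-10.8,face=.004):
    """rectified dial view, 4 px/mm, 100x100mm centred on pivot; gauge y to right (seen from +x)"""
    c,n=np.cos(np.radians(yaw)),np.sin(np.radians(yaw)); X=np.array([c,n,0]);Y0=np.array([-n,c,0]);Z0=np.array([0,0,1.])
    Y=np.cos(roll)*Y0+np.sin(roll)*Z0; Z=-np.sin(roll)*Y0+np.cos(roll)*Z0
    j,i=np.mgrid[:400,:400]; y=(i-200)/4e3; z=(200-j)/4e3
    W=np.asarray(foot)+face*X+y[...,None]*Y+(z[...,None]+.084)*Z
    M=np.linalg.inv(s["world_from_camera"]); C=W@M[:3,:3].T+M[:3,3]
    u=C[...,0]/C[...,2]*s["fx"]+s["cx"]; v=C[...,1]/C[...,2]*s["fy"]+s["cy"]
    return cv2.remap(s["pixels"],u.astype(np.float32),v.astype(np.float32),cv2.INTER_CUBIC)
def angles(im):
    p=im.astype(int);j,i=np.mgrid[:400,:400];y=(i-200)/4.;z=(200-j)/4.;r=np.hypot(y,z)
    th=np.arctan2(y,-z); low=abs(th)<.9
    g=(p[...,1]-np.maximum(p[...,0],p[...,2]))*(low&(r>28)&(r<46)); g=np.where(g>15,g,0)
    d=np.where(low&(r>10)&(r<30),110-p.max(-1),0); d=np.where(d>0,d,0)
    f=lambda w:(np.arctan2((w*y).sum(),-(w*z).sum()),w.sum(),((w*r).sum()/max(w.sum(),1)))
    return f(g),f(d)
E
python3 - <<'E'
from h import *
a=snapshot("scene");r=read_state();print(r["tcp_pos"])
im=dial(a,[.5315,-.2085,.140],0);print(angles(im));save("d1",im)
E
```

```text
[ 0.53074832 -0.20673574  0.27614848]
((np.float64(-0.17654718349593249), np.int64(54943), np.float64(33.39455791551587)), (np.float64(0.1269219527305346), np.int64(86201), np.float64(20.29333227726662)))
```

View pics/d1.png

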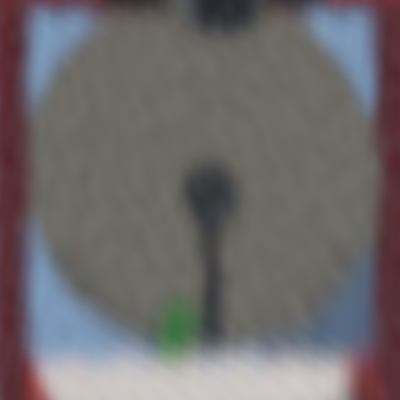

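Request:
{"name": "send_rows", "arguments": {
  "commands": [-0.001,-0.001,-0.012,0,-1,-0.001,-0.001,-0.028,0,-1,-0.001,-0.001,-0.044,0,-1,-0.001,-0.001,-0.056,0,-1,-0.001,-0.001,-0.062,0,-1,-0.001,-0.001,-0.066,0,-1,-0.001,-0.001,-0.068,0,-1,-0.001,-0.001,-0.07,0,-1,-0.001,-0.001,-0.071,0,-1,-0.001,-0.001,-0.071,0,-1,-0.001,-0.001,-0.071,0,-1]
}}

```text
t: 6.35
tcp_pos: [0.5299, -0.2094, 0.2056]
eef_rot: [0.0, 0.772, 0.636, 0.0]
ft_force: [0.5, -0.8, -3.6]
grip_width: 0.0195
grasp_force: 60.0
```

Request:
{"name": "send_rows", "arguments": {
  "commands": [0,0,-0.001,0,-1,0,0,-0.002,0,-1,0,0,-0.003,0,-1,0,0,-0.004,0,-1,0,0,-0.005,0,-1,0,0,-0.005,0,-1,0,0,-0.005,0,-1]
}}

```text
t: 7.05
tcp_pos: [0.5301, -0.2094, 0.2006]
eef_rot: [0.0, 0.772, 0.636, 0.0]
ft_force: [-1.1, 0.8, 1.4]
grip_width: 0.0197
grasp_force: 60.7
```

Request:
{"name": "send_rows", "arguments": {
  "commands": [0,0,0,0,-1,0,0,0,0,-1,0,0,0,0,-1,-0.0005,-0.003,0,0,-1,-0.001,-0.006,0,0,-1,-0.0017,-0.009,-0.0005,0,-1,-0.0022,-0.012,-0.0005,0,-1,-0.0028,-0.015,-0.001,0,-1,-0.0034,-0.018,-0.001,0,-1,-0.0034,-0.018,-0.001,0,-1,-0.0034,-0.018,-0.001,0,-1],
  "grip_force": 20
}}

```text
t: 8.15
tcp_pos: [0.5262, -0.2276, 0.1993]
eef_rot: [0.0, 0.772, 0.636, -0.0]
ft_force: [0.5, 2.5, 3.8]
grip_width: 0.0191
grasp_force: 60.9
```

```bash
python3 - <<'E'
from h import *
a=snapshot("scene");r=read_state();print(r["tcp_pos"],r["ft_force"],r["torque"],r["grip_width"])
im=dial(a,[.5295,-.208,.066],0.12);print(angles(im))
save("d2",np.hstack([im,cv2.resize(a["pixels"][170:290,130:250],(400,400))]))
E
```

```text
[ 0.52621448 -0.22758078  0.19935556] [-0.33256713  2.15360451  2.45763733] [ 0.70770008 -0.06734559  0.0058007 ] 0.019477146190268902
((np.float64(-0.5480048917831917), np.int64(63212), np.float64(39.0130471336452)), (np.float64(-0.41378909346656095), np.int64(90221), np.float64(20.67976314440932)))
```

View pics/d2.png

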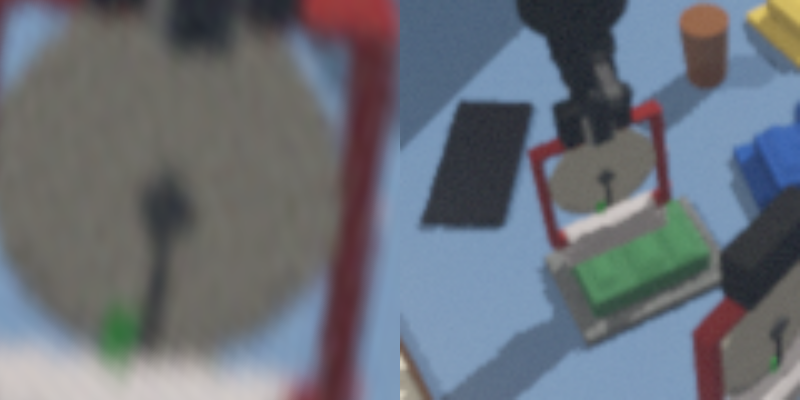

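Request:
{"name": "send_rows", "arguments": {
  "commands": [0.001,0.005,0,0,-0.8,0.002,0.011,0.0005,0,-0.8,0.0034,0.018,0.001,0,-0.8,0.0034,0.018,0.001,0,-0.8,0.0034,0.018,0.001,0,-0.8],
  "grip_force": 20
}}

```text
t: 8.7
tcp_pos: [0.53, -0.2088, 0.2004]
eef_rot: [0.0, 0.771, 0.636, 0.0]
ft_force: [0.5, 0.1, 3.0]
grip_width: 0.0194
grasp_force: 60.7
```

Request:
{"name": "send_rows", "arguments": {
  "commands": [0,0,0,0,-0.56,0,0,0,0,-0.56],
  "grip_force": 20
}}

```text
t: 8.9
tcp_pos: [0.53, -0.209, 0.2003]
eef_rot: [-0.0, 0.772, 0.636, 0.0]
ft_force: [0.7, -0.8, 2.1]
grip_width: 0.0193
grasp_force: 60.7
```

Request:
{"name": "send_rows", "arguments": {
  "commands": [0,0,0,0,-0.53,0,0,0,0,-1,0,0,0,0,-1],
  "grip_force": 20
}}

```text
t: 9.2
tcp_pos: [0.5298, -0.209, 0.2002]
eef_rot: [-0.0, 0.772, 0.636, 0.0]
ft_force: [0.5, 0.7, 1.2]
grip_width: 0.0194
grasp_force: 22.0
```

Request:
{"name": "send_rows", "arguments": {
  "commands": [0,0,-0.0015,0,-1,0,0,-0.003,0,-1,-0.0005,-0.003,-0.003,0,-1,-0.001,-0.006,-0.003,0,-1,-0.0017,-0.009,-0.0035,0,-1,-0.0022,-0.012,-0.0035,0,-1,-0.0028,-0.015,-0.004,0,-1,-0.0034,-0.018,-0.004,0,-1,-0.0034,-0.018,-0.004,0,-1,-0.0034,-0.018,-0.004,0,-1],
  "grip_force": 20
}}

```text
t: 10.2
tcp_pos: [0.5263, -0.2278, 0.1963]
eef_rot: [0.0, 0.772, 0.636, -0.0]
ft_force: [1.3, 0.7, 4.0]
grip_width: 0.0194
grasp_force: 22.7
```

```bash
python3 - <<'E'
from h import *
a=snapshot("scene");r=read_state();print(r["t"],r["tcp_pos"],r["ft_force"],r["torque"],r["grip_width"])
im=dial(a,[.5295,-.208,.062],0.12);print(angles(im))
save("d3",np.hstack([im,cv2.resize(a["pixels"][170:290,130:250],(400,400))]))
E
```

```text
10.25 [ 0.52632444 -0.22778265  0.19636389] [-0.92027199 -0.62874131  4.01680967] [-0.04647163 -0.16161308  0.02978834] 0.01983939571748436
((np.float64(-0.24071597940735742), np.int64(39065), np.float64(35.10773276983262)), (np.float64(-0.07509408626603503), np.int64(91665), np.float64(19.660192959571578)))
```

View pics/d3.png

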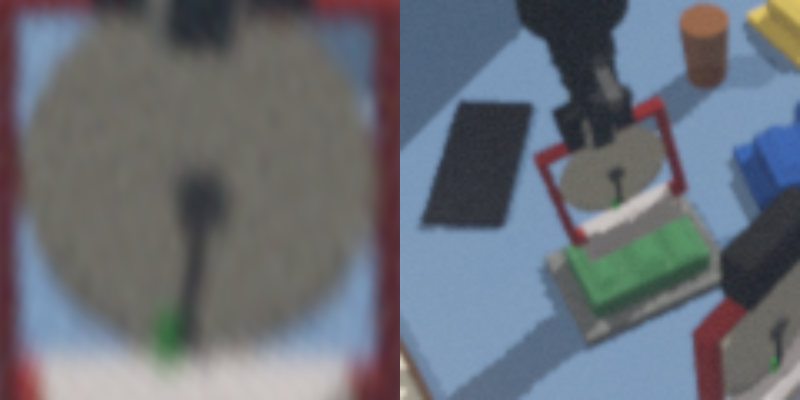

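Request:
{"name": "send_rows", "arguments": {
  "commands": [-0.0006,-0.003,-0.0005,0,-1,-0.0012,-0.006,-0.001,0,-1,-0.0018,-0.01,-0.0015,0,-1,-0.0025,-0.013,-0.002,0,-1,-0.003,-0.016,-0.0028,0,-1,-0.0036,-0.0192,-0.0034,0,-1,-0.0036,-0.0192,-0.0034,0,-1,-0.0036,-0.0192,-0.0034,0,-1,-0.0036,-0.0192,-0.0034,0,-1,-0.0036,-0.0192,-0.0034,0,-1,-0.0036,-0.0192,-0.0034,0,-1,-0.0036,-0.0192,-0.0034,0,-1]
}}

```text
t: 11.45
tcp_pos: [0.5227, -0.2467, 0.193]
eef_rot: [0.0, 0.772, 0.636, -0.0]
ft_force: [0.4, -1.4, 3.6]
grip_width: 0.0198
grasp_force: 22.9
```

```bash
python3 - <<'E'
from h import *
F=[];A=[]
for k in range(4):
    a=snapshot("scene");r=read_state();F.append(r["ft_force"]);A.append(a["pixels"].astype(float))
print(r["t"],r["tcp_pos"],np.mean(F,0),r["grasp_force"],r["grip_width"])
a["pixels"]=np.mean(A,0).astype(np.uint8)
im=dial(a,[.5295,-.208,.062],0.25);print(angles(im))
b=snapshot("top")
save("d4",np.hstack([im,cv2.resize(a["pixels"][170:290,130:250],(400,400))]))
E
```

```text
11.65 [ 0.52268733 -0.24670497  0.19295688] [-0.02382572 -2.09681125  3.7024995 ] 22.919417917728424 0.019894616005574073
((np.float64(-0.18396440589090324), np.int64(22079), np.float64(35.368869096219555)), (np.float64(-0.1792758544540778), np.int64(99732), np.float64(20.027528141509222)))
```

View pics/d4.png

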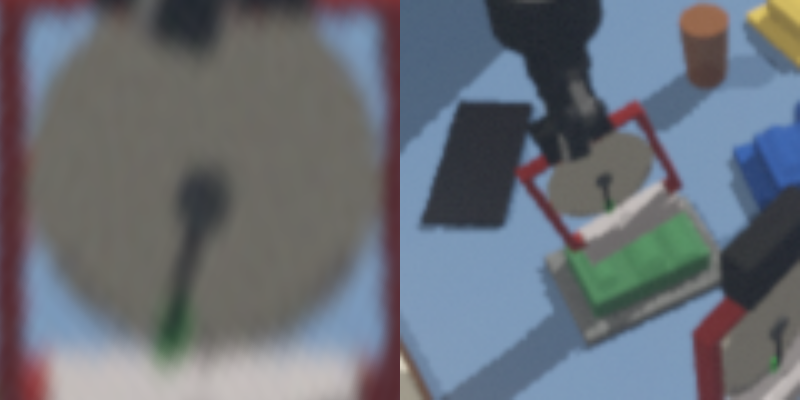

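```bash
python3 - <<'E'
from h import *
A=[]
for k in range(8): a=snapshot("scene");A.append(a["pixels"].astype(float))
a["pixels"]=np.mean(A,0).astype(np.uint8)
im=dial(a,[.5295,-.208,.062],0.25).astype(int);save("d5",im.astype(np.uint8))
th=np.arange(-.5,.15,.04);print("th",th.round(2))
for r in(18,22,26,30,33,36,39,42):
    i=(203+4*r*np.sin(th)).astype(int);j=(198+4*r*np.cos(th)).astype(int);p=im[j,i]
    print(r,"G",(p[:,1]-(p[:,0]+p[:,2])//2),"lum",p.sum(1)//3)
# pivot location: dark hub centroid
s=im[160:235,165:245].sum(2)/3;w=np.clip(85-s,0,None);jj,ii=np.mgrid[160:235,165:245];print((w*ii).sum()/w.sum(),(w*jj).sum()/w.sum())
E
```

```text
th [-0.5  -0.46 -0.42 -0.38 -0.34 -0.3  -0.26 -0.22 -0.18 -0.14 -0.1  -0.06
 -0.02  0.02  0.06  0.1   0.14]
18 G [2 2 1 1 0 0 0 0 1 1 2 2 3 2 2 2 2] lum [ 99  94  89  81  77  71  67  67  70  74  82  89  96 101 106 106 105]
22 G [2 2 2 2 2 3 2 3 3 3 3 2 2 2 2 3 3] lum [103 100  93  86  79  72  67  66  72  79  90  98 106 107 105 105 105]
26 G [ 3  4  6  7  7  8  7  7  9 10 10  7  4  2  3  3  3] lum [105 104 100  94  84  73  63  61  67  78  91 100 103 104 105 105 105]
30 G [ 3  4  7 10 13 14 12 14 19 21 17 13  7  4  2  3  3] lum [104 104 100  96  89  73  59  54  61  76  89  94 100 103 104 105 105]
33 G [ 3  3  5  9 12 17 17 19 24 25 21 12  7  4  2  3  3] lum [104 104 101  95  88  74  58  56  63  77  88  99  99  98 101 105 106]
36 G [ 1  2  3  5  9 18 23 26 27 25 19 11  4  1  1  1  1] lum [108 107 105 102  97  83  71  64  72  88 103 111 108 109 108 114 116]
39 G [-1 -1  0  2  5 16 24 24 22 18 11  5  0 -1  0 -1  0] lum [123 129 130 127 124 108  94  95 104 115 133 137 138 129 134 141 143]
42 G [-3 -3 -2 -1  1 10 16 17 13 11  4  0 -2 -2 -2 -1 -2] lum [152 159 161 164 158 144 137 133 141 150 166 168 164 159 165 172 174]
201.69798523713555 203.12507877479456
```

```bash
python3 -c "
from cell import *
r=read_state();print(r['t'],r['ft_force'],r['grasp_force'],abs(r['joint_vel']).max());print(close_job())"
```

```text
12.1 [-0.77197829 -2.75897932  4.28567311] 22.938719987869263 0.003356076395656732
the job is handed in; nothing more can be done
None
```

I handed the job in at 12.1 s of the 43 s limit, with the gauge still gripped at about 23 N, its foot resting on the crown with about 7 N, and its pointer within roughly 0.03 rad of the green mark's middle by my image measurements (limit 0.085); the hand-in gave no verdict.

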